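# Clamp a sample jar on the orbital shaker and set its speed

### The arm

A 6-joint arm with a two-finger parallel gripper is mounted at the origin on the work surface. World frame = base frame: x ahead of the robot, y to its left, z up, the work surface at z = 0. Lengths are in mm, angles in rad, forces in N, time in s.
With the tool pointing down it reaches from about 275 to 825 mm from the base axis. Payload 5.2 kg.
Tool frame: the origin (TCP) lies at the very end of the fingers, on their centre line; the grasp point (between the pads) lies 19 mm behind it; z points along the fingers, y is the line along which they close (so a half turn about z gives the same grasp; the last joint's range is limited). The gripper opens to 93 mm and grips with 3 to 60 N. Pads are 15 mm wide; open, the fingers measure 128 mm over their backs; the gripper's body (75 mm by 188 mm) begins 65 mm behind the grasp point.
Start: joints at [1.047, 0.259, 1.535, -0, 1.348, -0.203], TCP at [173.407, 521.953, 218.653] pointing down, gripper open.
Joint ranges: [-3.14, 3.14], [-0.91, 2.08], [0.19, 2.58], [-1.22, 4.36], [0.22, 2.71], [-3.12, 3.12]. Speed limits (rad/s): [2.57, 2.57, 3.14, 3.14, 3.14, 3.14].

### API

Orientations are given as [roll, pitch, yaw] about the fixed x, y, z axes, in that order (R = Rz(yaw) Ry(pitch) Rx(roll)).
In Python, from bench import robot gives the robot as it stands. The module is installed in compiled form; this text tells all that it offers. Calls block until the motion is done:
- robot.move_ptp(position, orientation): joint-space move of the TCP to a pose.
- robot.move_linear(position, ori=None, speed=150, f_stop=None): straight line of the TCP; ori=None keeps the orientation; speed is the mean speed in mm/s. With f_stop (N) it stops when the force on the tool has changed by that much, and returns True; else False.
- robot.move_j(angles): joint-space move.
- robot.move_gripper(opening): opening from 0.0 (shut) to 1.0 (fully open); the grip force is fixed at half the most; returns when the fingers have stopped.
- robot.sleep(seconds).
- robot.inverse_kinematics(position, orientation): joint angles nearest the present ones, or None.
- robot.get_image(name): name is "scene" or "top"; returns a dict with "img" (480x640x3 uint8, blue, green, red), "fovy" (degrees; the focal length in pixels is half the picture's height over the tangent of half this angle, whatever the lens; pixels are square), "cx", "cy" (the principal point, pixels), "eye" and "orientation" of the camera in the world. Camera axes: x right, y down, z forward; pixel columns grow to the right and rows downward; lengths in mm; the calibration is good to about 2 mm. A picture is of the moment at which its call begins. There is no depth.
A pose or a line that the arm cannot do raises robot.MotionError and nothing moves.
- robot.hand_in(): hands the job in; it is judged then, once.
Readings, each from a call of its own:
- robot.current_t(): time.
- robot.current_qpos(): joint angles.
- robot.current_joint_vel(): joint speeds.
- robot.current_joint_efforts(): joint torques, N m.
- robot.current_tcp_pos(): TCP position.
- robot.current_eef_rot(): TCP orientation.
- robot.current_contact_force(): force on the tool from outside, world axes, zero at the start.
- robot.current_ft_torque(): the same for the moment, N m.
- robot.current_gripper_width(): opening from 0.0 (shut) to 1.0 (fully open).
- robot.current_finger_force(): force on a finger pad.
Only numpy, scipy, OpenCV 4.12 (cv2) and the standard library are available. Lean on these libraries where they do the work, as an engineer would, in place of code of your own. Each camera call takes 0.05 s, during which the arm holds its last target. There are 200 camera calls.

### The job

Get the shaker ready for the extraction: set the low, wide amber jar down upright on the shaker's rubber mat between its two clamp bars (do not drop it), and slide the front bar up until the jar is held snugly against the rear bar. Once the jar is clamped, turn the speed knob, the left one as you stand in front of the panel, up to 6 on its scale of 0 to 10. Leave the timer knob on the right and the other things on the bench alone.

Things in the scene. Friction and masses are not known exactly. Their poses are not given: they have to be found in the camera images.
- platform (a point): Centre of the top of the level rubber mat (220 x 190 mm, 105 mm above the bench) of the orbital shaker, a white machine 330 mm deep, 250 mm wide, fixed on the bench. Axes: x to the machine's back, away from its sloping control panel; y to its left; z up. Two 10 mm slide rails run along x at y = +108 and -108 mm, 28 mm above the mat.
- rear_bar (a point): Middle of the fixed rear clamp bar: a level rubber-sleeved bar 14 mm thick along the machine's y, 180 mm of sleeve, its axis 28 mm above the mat and 78 mm behind the mat's centre. Axes as for platform. A jar that touches it has its axis 34 mm in front of the bar's axis.
- front_bar (a point): Middle of the front clamp bar, like the rear one and as high; its ends slide on the rails along x. At the start 110 to 161 mm in front of the rear bar (axis to axis); 68 mm with the jar held. About 3 N moves it and it stays where it is left. Push it from its front side or pinch it from above.
- clamp_bar (a joint): Slide of the front bar in m: 0 is fully open (161 mm axis to axis), grows as it moves back to the rear bar; 0.093 when it closes on the jar.
- jar_center (a point): Centre (half-way up, 38 mm above its underside) of the loose straight-sided amber glass jar with a ribbed black cap as wide as itself: 54 mm across, 76 mm tall, about 0.2 kg. It stands upright on the bench to the left or to the right of the shaker. z is up.
- speed_knob (a joint): Angle of the left-hand (speed) knob in rad, clockwise from above: 0 at mark 0, 0.471 per mark, 2.827 at mark 6, stop at 4.712 (mark 10). Starts between 0.1 and 1.6. 11 white marks ring it, 0 to 10, 27 degrees apart, 0, 5 and 10 longer: 0 lies down the panel to the left (half past seven), 5 straight up the panel, 6 next clockwise. Stiff (0.05 N m), stays where left.
- speed_grip (a point): On the speed knob's axis, 20 mm off the panel, mid-grip. Black pointer knob: a disc 53 mm across, top 7 mm off the panel, with a grip bar 44 mm long, 13 mm thick, 7 to 32 mm off the panel, nosed and white-lined at its pointing end. Axes turn with it: x along the bar to the pointing end, z along the shaft out of the panel, which slopes 15 degrees, low side to the front.
- timer_tip (a point): Outer end of the white line of the timer knob, to be left alone: the same kind of knob, 120 mm to the right of the speed knob (centre to centre), pointing anywhere. This point lies 27 mm from the knob's axis, 32 mm off the panel.
- beaker_rim (a point): Centre of the mouth of a glass beaker, 68 mm across, 90 mm tall, standing on the other side of the shaker from the jar. Leave alone.
- white_cap_bottle: Small amber bottle with a white cap, 38 mm across, 95 mm tall; origin under its centre. Leave alone.
- dropper_bottle: Small amber bottle, 32 mm across, with a black rubber dropper bulb, 92 mm tall; origin under its centre. Leave alone.
- reagent_bottle: Clear wide jar, 72 mm across, 120 mm tall; origin under its centre. Leave alone.
- vial_rack: White rack of small vials, 80 x 160 mm, 41 mm tall; origin under its centre. Leave alone.
- lab_timer: Flat white lab timer, 62 x 62 x 18 mm; origin under its centre. Leave alone.
Mind the look-alikes: they are no part of the job. Leave any blue or red look-alike of the part that bears jar_center alone.

How it is judged (in metres and radians):
On the way, in this order (a step that is already met when the one before it is completed fails the run):
1. the jar stands upright on the mat between the two clamp bars (z of jar_center in the frame of platform between 0.033 and 0.043 m and angle between jar_center's own z axis and vertical below 0.12 rad and y of jar_center in the frame of rear_bar between -0.085 and 0.085 m and x of jar_center in the frame of rear_bar below -0.03 m and x of jar_center in the frame of front_bar above 0.03 m), for 0.2 s.
2. the front bar is up against the jar and the jar against the rear bar (all of step 1 and x of jar_center in the frame of rear_bar above -0.037 m and x of jar_center in the frame of front_bar below 0.037 m), for 0.2 s.
3. the speed knob points at 6 (value of joint speed_knob between 2.707 and 2.947 rad), for 0.2 s.
At the end, for the whole second after the job is handed in: The jar stands upright (within 0.12 rad) on the mat, within 3 mm of touching each of the two clamp bars, and the speed knob points at mark 6 within a quarter of a division (0.12 rad); everything is released and at rest (all of step 2 and all of step 3 and linear speed of jar below 0.02 m/s).
It fails at once if the timer knob is turned (distance of timer_tip from where it was at the start of the episode above 0.006 m).
It fails at once if the jar is dropped from more than about 20 mm (linear speed of jar above 0.62 m/s and contact force between the fingers and jar below 0.1 N).
It fails at once if the jar is tipped over (angle between jar_center's own z axis and vertical above 0.6 rad).
It fails at once if another thing on the bench is moved more than 20 mm (distance of any of beaker_rim, white_cap_bottle, dropper_bottle, reagent_bottle, vial_rack, lab_timer from where it was at the start of the episode above 0.02 m).
It also fails if it takes over 72 s, if anything falls off the work surface, if the arm or the gripper's body presses on something with over 40 N, if the wrist force passes 120 N, or if a joint passes its speed limit or range.

## Working session

There is one attempt and no reset: what is moved stays moved. The work goes in short steps, each a Python script; the robot and the scene stay as the last script left them, time stands still between calls to the robot, and variables do not carry over. Pictures are saved under pics/ and viewed, at most 10 in all, crops included, and the job is handed in when it is done.

```bash
mkdir -p pics; python3 - <<'E'
from bench import robot
import cv2
for n in("scene","top"):
    d=robot.get_image(n); cv2.imwrite(f"pics/{n}0.png",d["img"]); print(n,d["fovy"],d["cx"],d["cy"],d["eye"],d["orientation"])
E
```

```text
scene 46.0590370368119 324.6987876211636 240.24596520911606 [1669.6860343  -136.93911213  831.05381935] [-2.13745406 -0.00448962  1.45341588]
top 51.425918891905 329.56207863471263 250.27342029254564 [ 448.18834259   -8.43280458 1313.25701485] [-3.04588142e+00  2.00245987e-03 -1.56994962e+00]
```

View pics/scene0.png

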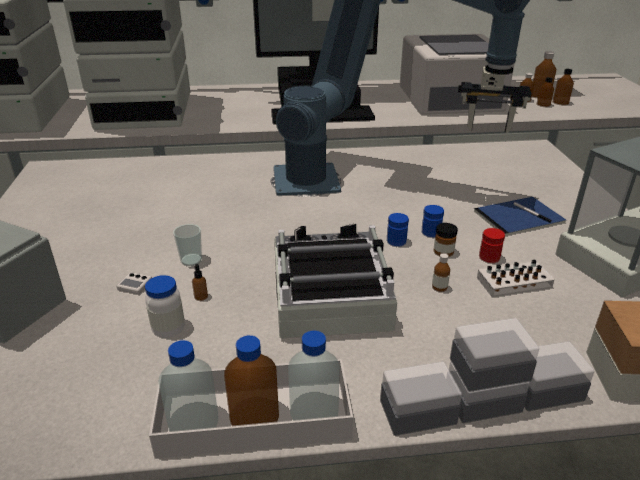

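View pics/top0.png

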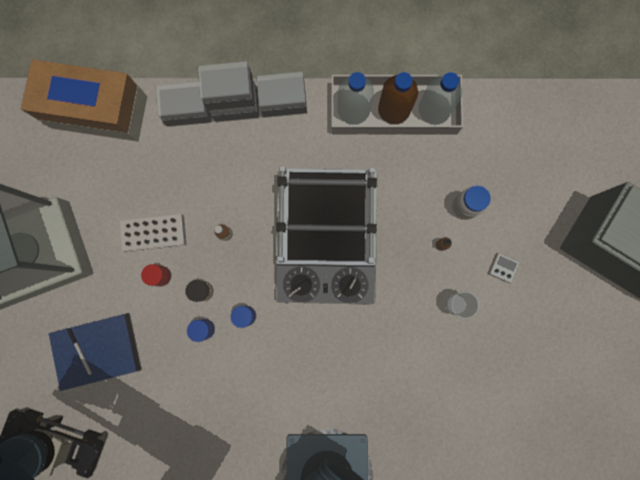

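Top view (up = +x, left = +y). Candidates for the jar: blue caps at (200,329) and (242,316), red at (154,274), white-cap bottle at (222,231), dropper at (444,243), black cap at (198,290), which is the amber one at scene (446,238). I choose the black cap. The shaker panel faces the robot, with the speed knob at (301,285) and the timer at (350,285).

```bash
cat > h.py <<'E'
from bench import robot
import cv2, numpy as np
from scipy.spatial.transform import Rotation as R
def cam(n):
    d=robot.get_image(n); f=240/np.tan(np.radians(d["fovy"]/2))
    return d,f
def ray(d,f,uv,z):
    M=R.from_euler('xyz',d["orientation"]).as_matrix(); e=np.array(d["eye"])
    v=M@[(uv[0]-d["cx"])/f,(uv[1]-d["cy"])/f,1]
    return e+v*(z-e[2])/v[2]
def proj(d,f,p):
    M=R.from_euler('xyz',d["orientation"]).as_matrix(); q=M.T@(np.array(p)-d["eye"])
    return d["cx"]+f*q[0]/q[2], d["cy"]+f*q[1]/q[2]
E
python3 - <<'E'
from h import *
d,f=cam("top"); s,fs=cam("scene")
a=cv2.resize(d["img"][160:310,260:390],None,fx=4,fy=4,interpolation=cv2.INTER_CUBIC)
b=cv2.resize(s["img"][200:275,400:475],(270,270),interpolation=cv2.INTER_CUBIC)
c=cv2.resize(d["img"][265:315,173:223],(270,270),interpolation=cv2.INTER_CUBIC)
o=np.zeros((600,800,3),np.uint8); o[:600,:520]=a; o[:270,525:795]=b; o[300:570,525:795]=c
cv2.imwrite("pics/crop1.png",o)
print("jar",ray(d,f,(198,290),76))
for n,uv,z in (("rearL",(282,182),133),("rearR",(372,182),133),("frL",(282,227),133),("frR",(372,227),133),("k",(301,285),100)):print(n,ray(d,f,uv,z))
for n in("blue",(200,329)),("blue2",(242,316)),("red",(154,274)):print(n,ray(d,f,n[1],76))
E
```

```text
jar [467.92956788 319.84536036  76.        ]
rearL [726.79812497 108.84769329 133.        ]
rearR [ 726.87925722 -108.12161561  133.        ]
frL [617.30570848 107.75623185 133.        ]
frR [ 617.42608163 -107.32379187  133.        ]
k [479.86122082  63.41683919 100.        ]
('blue', (200, 329)) [372.36746977 312.43388818  76.        ]
('blue2', (242, 316)) [404.16021695 209.72448608  76.        ]
('red', (154, 274)) [507.46814248 430.24658243  76.        ]
```

View pics/crop1.png

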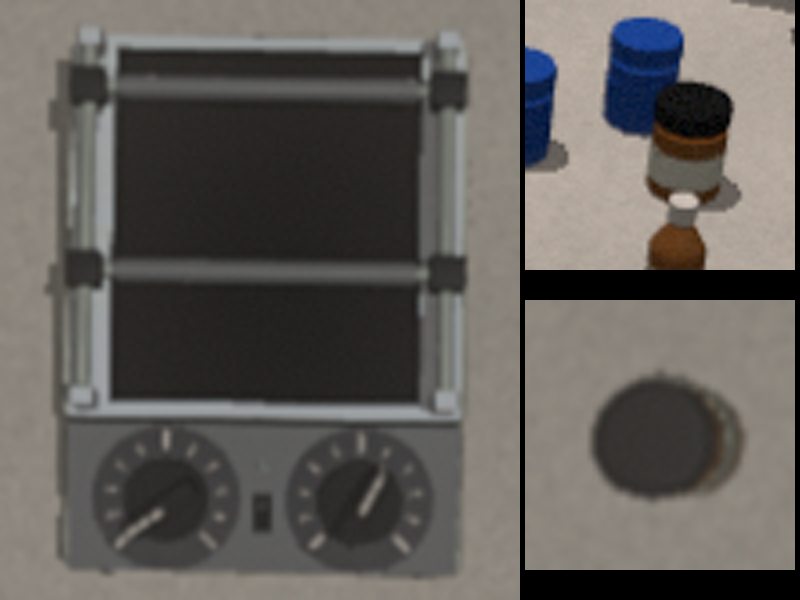

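The crop confirms it: amber glass, ribbed black cap at about (197.1,290.2), standing free of the blue ones. The rails are empty, the front bar is about 110 mm from the rear one, and the speed pointer is near mark 0. Picking now.

```bash
python3 - <<'E'
from h import *
d,f=cam("top"); px=lambda u,v:(260+u/4-.4,160+v/4-.4)
for n,uv,z in (("rearL",(110,88),140),("rearR",(425,92),140),("frL",(110,268),140),("frR",(425,275),140),("railLt",(90,36),137),("railLb",(81,397),137),("railRt",(449,38),137),("railRb",(445,401),137),("knob",(166,499),85),("timer",(360,500),85)):print(n,ray(d,f,px(*uv),z).round(1))
j=ray(d,f,(197.1,290.2),76); print("jar",j); print("scene proj of jar centre",proj(*cam("scene"),[j[0],j[1],38]), robot.current_eef_rot(), robot.current_t())
for yaw in (0,np.pi):
  print(yaw,robot.inverse_kinematics([j[0],j[1],27],[np.pi,0,yaw]))
  print(yaw,robot.inverse_kinematics([687,0,135],[np.pi,0,yaw]))
E
```

```text
rearL [726.1  95.9 140. ]
rearR [723.8 -92.8 140. ]
frL [617.3  95.  140. ]
frR [613.2 -92.1 140. ]
railLt [758.7 108.5 137. ]
railLb [540.6 111.7 137. ]
railRt [ 757.6 -107.7  137. ]
railRb [ 538.4 -103.7  137. ]
knob [481.8  64.1  85. ]
timer [481.3 -55.2  85. ]
jar [467.43402705 322.06222433  76.        ]
scene proj of jar centre (np.float64(443.5891184728132), np.float64(240.4306544445001)) [-3.14093193e+00 -1.28988179e-04  2.82079570e+00] 0.3
0 [ 4.06851144e-01  4.84910498e-01  1.71937629e+00 -4.44089210e-16
  9.37305868e-01  1.97764747e+00]
0 [-1.61988439e-01  5.60281482e-01  1.28283918e+00 -4.44089210e-16
  1.29847199e+00  1.40880789e+00]
3.141592653589793 [ 0.40685114  0.4849105   1.71937629  0.          0.93730587 -1.16394518]
3.141592653589793 [-0.16198844  0.56028148  1.28283918  0.          1.29847199 -1.73278477]
```

```bash
python3 - <<'E'
from h import *
o=[np.pi,0,np.pi-.015]; x,y=467.4,322.1
robot.move_ptp([x,y,130],o)
robot.move_linear([x,y,28],speed=120)
robot.move_gripper(0.0)
print(robot.current_gripper_width()*93,robot.current_finger_force())
robot.move_linear([x,y,240],speed=200)
robot.move_linear([683,1.5,240],speed=250)
robot.move_linear([683,1.5,150],speed=120)
d,f=cam("scene"); cv2.imwrite("pics/p1.png",cv2.resize(d["img"][190:350,240:440],(800,600),interpolation=cv2.INTER_CUBIC))
print(robot.current_gripper_width()*93,robot.current_t(),robot.current_contact_force())
E
```

```text
53.46168086593749 30.00020071864128
53.6835457588186 7.2333 [-0.34291801 -0.71745164 -2.88473925]
```

View pics/p1.png

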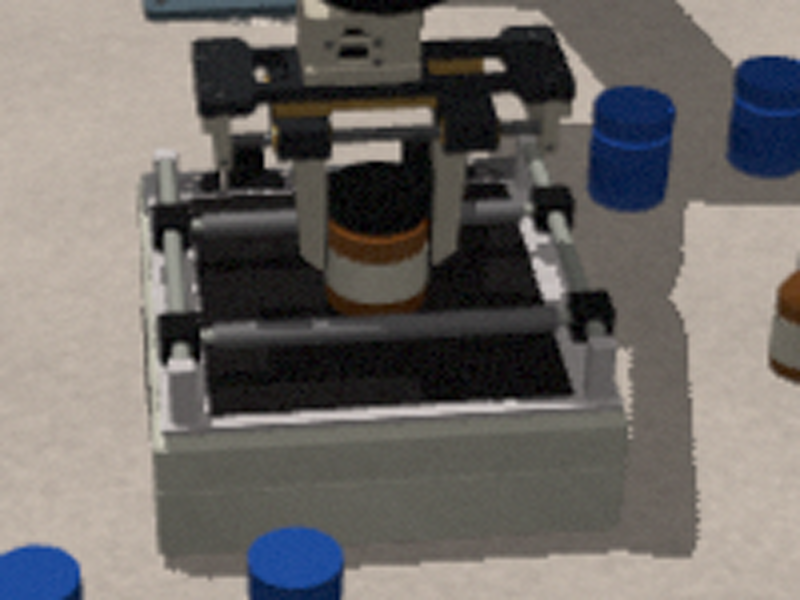

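The jar hangs upright between the bars (crop (378,240)), bottom in front of the rear bar. Next: set it down, then close the bar.

```bash
python3 - <<'E'
from h import *
P=robot.current_tcp_pos
h=robot.move_linear([683,1.5,129],speed=25,f_stop=3); print("down",h,P())
robot.move_gripper(0.85); robot.sleep(.2)
robot.move_linear([683,1.5,250],speed=150)
robot.move_gripper(0.0)
robot.move_linear([575,2.5,250],speed=250)
print("lower",robot.move_linear([575,2.5,121],speed=150,f_stop=8))
c=robot.move_linear([604,2.5,121],speed=40,f_stop=2); print("touch",c,P())
h=robot.move_linear([668,2,121],speed=30,f_stop=12); print("push",h,P(),robot.current_contact_force())
robot.sleep(.2)
d,f=cam("scene"); a=cv2.resize(d["img"][190:340,240:440],(800,600),interpolation=cv2.INTER_CUBIC)
cv2.imwrite("pics/p2.png",a); print(robot.current_t())
E
```

```text
down True [682.74432648   1.54926285 133.06567222]
lower False
touch True [600.12081548   2.44768807 120.67076616]
push True [642.63918704   2.06879756 119.68160499] [ 0.77366546 -1.28983414  0.25416026]
14.8333
```

View pics/p2.png

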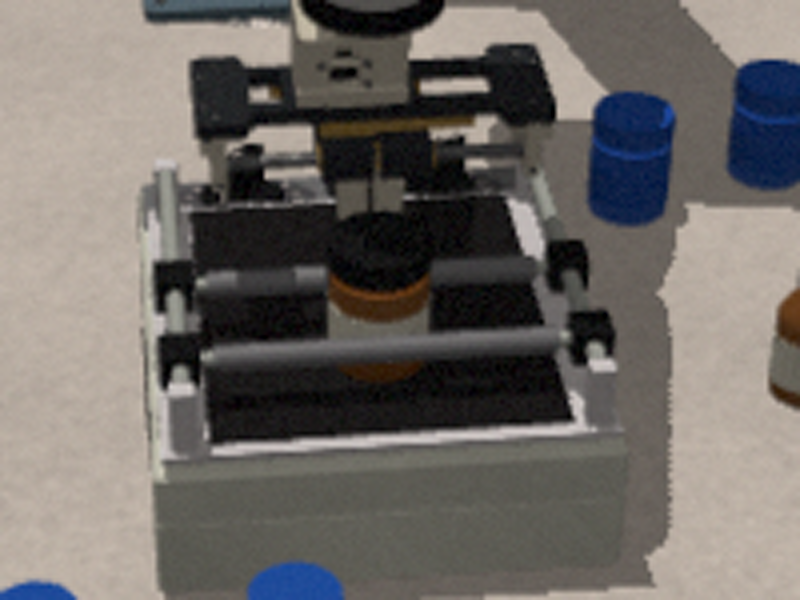

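The jar is upright and held between both bars. The bar travelled 42.5 mm, where 109.7 to 68 mm was expected. Now the speed knob: pointer at about 0.12 rad, from the crop line (118,545)-(160,513).

```bash
cat >> h.py <<'E'
Rm=R.from_euler('z',-.016).as_matrix(); S,C=np.sin(np.radians(15)),np.cos(np.radians(15))
n=Rm@[-S,0,C]; u=Rm@[C,0,S]; r=Rm@[0,-1,0]; K=np.array([481.8,64.1,85])
def ori(th):
    p=np.radians(225)+th; x=np.cos(p)*u+np.sin(p)*r
    return list(R.from_matrix(np.column_stack([x,np.cross(-n,x),-n])).as_euler('xyz'))
E
python3 - <<'E'
from h import *
robot.move_linear([590,2.5,121],speed=100); robot.move_linear([590,2.5,240],speed=200)
robot.move_gripper(.38)
th=.12
for t in (th,2.827): print(robot.inverse_kinematics(list(K+70*n),ori(t)))
robot.move_ptp(list(K+80*n),ori(th))
robot.move_linear(list(K+45*n),speed=100)
h=robot.move_linear(list(K-10*n),speed=25,f_stop=4)
p=np.array(robot.current_tcp_pos()); print("contact",h,p,(p-K)@n,robot.current_contact_force(),robot.current_t())
E
```

```text
[-0.12341155  0.01338683  2.03458872  0.03748602  0.83360881 -0.79438132]
[-0.12341155  0.01338683  2.03458872  0.03748602  0.83360881  1.91261868]
contact True [483.04180863  64.08591833  80.40222521] -4.762530307046769 [-2.81883565 -0.19314375  6.43413971] 20.1583
```

```bash
sed -i 's/K=np.array(.*)/K=np.array([481.9,64.7,73.4])/' h.py; python3 - <<'E'
from h import *
robot.move_linear(list(K+9*n),speed=40)
robot.move_gripper(0.0)
print("w",robot.current_gripper_width()*93,robot.current_finger_force(),robot.current_contact_force())
q=np.array(robot.current_qpos())
for k in range(4):
    q[5]+=(2.827-.12)/4; robot.move_j(list(q)); print(robot.current_contact_force().__repr__(),robot.current_ft_torque())
robot.sleep(.2); print(robot.current_gripper_width()*93)
robot.move_gripper(.38)
robot.move_linear(list(K+60*n),speed=120)
robot.move_ptp([330,330,300],[np.pi,0,np.pi-.5])
d,f=cam("top"); cv2.imwrite("pics/p3.png",cv2.resize(d["img"][160:310,260:390],None,fx=4,fy=4,interpolation=cv2.INTER_CUBIC))
print(robot.current_t())
E
```

```text
w 13.143508308081257 29.708121120929718 [-0.96708789 -0.03504642 -0.26884858]
array([ 0.2476704 , -0.91561617, -0.70176076]) [-0.02836148  0.1279525  -0.10492473]
array([ 1.48334929,  0.04524558, -0.56050472]) [-0.14203344  0.02467716 -0.06685546]
array([ 1.2122423 , -1.49186513, -2.18207981]) [-0.25935128  0.05317162 -0.12728289]
array([ 2.19280989, -2.84596496, -1.24176008]) [-0.40490148  0.04079694 -0.22148142]
12.98245807939731
27.1833
```

View pics/p3.png

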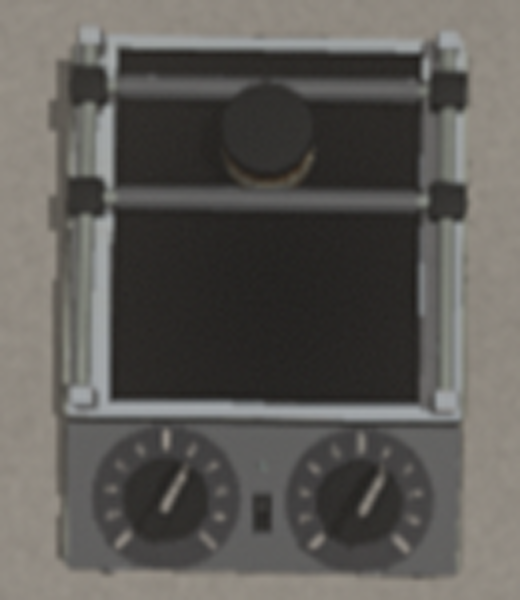

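The jar is clamped (cap at (267,130) touching both bars). The knob line runs (165,512)-(188,462), close to mark 6. I'll check the angle numerically against the projected line.

```bash
python3 - <<'E'
from h import *
d,f=cam("top"); g=cv2.resize(d["img"][160:310,260:390],None,fx=4,fy=4,interpolation=cv2.INTER_CUBIC).max(2)
c=g[445:530,145:210].copy(); yy,xx=np.mgrid[445:530,145:210]
# line pixels: bright, within 26mm-ish disc
m=(c>105)&(np.hypot(xx-169,yy-492)<36)
_,lab,st,_=cv2.connectedComponentsWithStats(m.astype(np.uint8)); b=1+st[1:,4].argmax(); m=lab==b
pts=np.column_stack([xx[m],yy[m]]).astype(np.float32); l=cv2.fitLine(pts,cv2.DIST_L2,0,.01,.01).ravel(); print(st[b],np.degrees(np.arctan2(abs(l[0]),abs(l[1]))))
to=lambda p:tuple((np.array(proj(d,f,p))-[260,160]+.4)*4)
for th in (2.65,2.707,2.827,2.947):
    p=np.radians(225)+th; x=np.cos(p)*u+np.sin(p)*r
    A=np.array(to(K+32*n)); B=np.array(to(K+32*n+27*x)); e=B-A; print(th,A.round(),B.round(),np.degrees(np.arctan2(e[0],-e[1])))
E
```

```text
[ 17  28  23  38 247] 28.81334
2.65 [163. 512.] [176. 470.] 17.665785523933653
2.707 [163. 512.] [178. 471.] 21.022496957373026
2.827 [163. 512.] [183. 473.] 28.07643631417502
2.947 [163. 512.] [188. 476.] 35.10443789951113
```

```bash
python3 -c "
from h import *
print(robot.hand_in())"
```

```text
the job is handed in; nothing more can be done
None
```

I handed the job in at about 27 s of the 72 s allowed, and the bench gave no verdict: the amber jar stands clamped between the two bars and the speed knob points at 6 (about 2.84 rad in the last picture, target 2.83).

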